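# Hold the tea infuser ready over the mug

### The job

Take the steel tea infuser by its black grip, lift it across over the wicker tray of jars and hold it upright, centred just above the mouth of the straight-sided mug, a finger's breadth (about 15 mm) clear of the rim and ready to go straight down into it. Never let the infuser or the robot touch that mug, and do not knock or shift any of the other things. Finish like this, holding the infuser still in the gripper: do not lower it into the mug, put it down or let go.

Things in the scene. Friction and masses are not known exactly. Their poses are not given: they have to be found in the camera images.
- infuser: Tea infuser: open round steel basket 46 mm in outer diameter (50 mm over the rolled rim) and 58 mm high, with a wire arch above it that carries a black grip block; 116 mm high overall, about 90 g. It stands upright on the worktop, to the left of the tray. Origin: centre of the basket's underside; z up, x along the arch and the grip block's length.
- infuser_grip (a point): Centre of the infuser's black grip block, on its axis 105 mm above its underside. The block is 36 mm long along the infuser's x, 14 mm thick along its y and 22 mm high; take it across its 14 mm thickness from above. Axes as infuser.
- mug_straight: The straight-sided white mug (the target), 97 mm high, outer diameter 76 mm, handle along its own -y. One of two mugs standing to the right of the tray; which is nearer the robot varies. Origin: on its underside, at the middle of the mug's length with the handle, 15.5 mm from the cup's axis.
- mug_mouth (a point): Centre of the straight-sided mug's mouth, at the height of its rim (97 mm above the worktop), z up. The mouth is about 70 mm wide inside.
- mug_tapered: The other white mug: tapered, wider at the top (92 mm), 95 mm high, with small leaf marks; a bystander, to be left alone. Origin on its underside, at the middle of its length with the handle.
- tray: Long oval wicker tray, 367 mm along its own x (which points roughly away from the robot), 143 mm wide along its y, 56 mm high, fixed. It lies between the infuser and the mugs and carries four jars in a row along its middle. Origin: centre of its underside.
- spice_near: Spice jar with dark cap, 41 mm diameter, 105 mm high, in the tray. Origin: centre of its underside.
- honey_small: Squat jar with red lid, 65 mm diameter, 87 mm high, in the tray. Origin: centre of its underside.
- mill: Dark wooden pepper mill, 58 mm diameter, 170 mm high (its top stands 175 mm above the worktop): the tallest thing in the tray. Origin: centre of its underside.
- spice_far: Spice jar with red cap, 45 mm diameter, 106 mm high, in the tray. Origin: centre of its underside.
- glass: Empty tumbler, 80 mm diameter, 88 mm high, at the back left; a bystander. Origin: centre of its underside.
- garlic: Garlic bulb, 61 mm wide, 59 mm high, at the back right; a bystander. Origin: centre of its underside.
There are look-alikes about, which are no part of the job. Leave any green or yellow look-alike of the infuser alone.

How it is judged:
On the way:
1. the gripped infuser passes over the tray, its underside more than 100 mm above the worktop (contact force between infuser and the fingers above 1 N and height (world z) of infuser above 0.1 m and y of infuser in the frame of tray between -0.06 and 0.06 m and x of infuser in the frame of tray between -0.19 and 0.19 m), for 0.05 s.
At the end, for the whole second after the job is handed in: The gripper holds the infuser still and upright (0.15 rad), underside 4 to 30 mm above the straight-sided mug's rim, axis within 10 mm of the mouth's centre, not touching the mug. The mug is within 10 mm of its start, the other things within 15 mm, all upright (contact force between infuser and the fingers above 1 N and horizontal distance between infuser and mug_mouth below 0.01 m and z of infuser in the frame of mug_mouth between 0.004 and 0.03 m and angle between infuser's own z axis and vertical below 0.15 rad and linear speed of infuser below 0.02 m/s and contact force between infuser and mug_straight below 0.05 N and distance of mug_straight from where it was at the start of the episode below 0.01 m and angle between mug_straight's own z axis and vertical below 0.1 rad and distance of each of mug_tapered, spice_near, honey_small, mill, spice_far, glass, garlic from where it was at the start of the episode below 0.015 m and angle between each of mug_tapered, spice_near, honey_small, mill, spice_far, glass, garlic's own z axis and vertical below 0.2 rad); the arm keeps its last pose, push and grip.
It fails at once if the infuser or the robot touches the straight-sided mug (contact force between any of infuser, the arm, the fingers and mug_straight above 0.5 N).
It fails at once if another thing is shifted by more than 15 mm or tipped (distance of any of mug_tapered, spice_near, honey_small, mill, spice_far, glass, garlic from where it was at the start of the episode above 0.015 m or angle between any of mug_tapered, spice_near, honey_small, mill, spice_far, glass, garlic's own z axis and vertical above 0.25 rad).
It also fails if it takes over 35 s, if anything falls off the work surface, if the arm or the gripper's body presses on something with over 40 N, if the wrist force passes 120 N, or if a joint passes its speed limit or range.

### The arm

A 6-joint arm with a two-finger parallel gripper is mounted at the origin on a cart in front of the work surface, level with it; the furniture and walls round the work are solid. World frame = base frame: x ahead of the robot, y to its left, z up, the work surface at z = 0. Lengths are in m, angles in rad, forces in N, time in s.
With the tool pointing down it reaches from about 0.325 to 0.925 m from the base axis. Payload 3.1 kg.
Tool frame: the origin (TCP) lies midway between the tips of the shut fingers; the grasp point (between the pads) lies 19 mm behind it (pinch_z is the distance from the TCP to the grasp point, in m); z points along the fingers, y is the line along which they close (so a half turn about z gives the same grasp; the last joint's range is limited). The gripper opens to 85 mm and grips with 20 to 120 N. Pads are 22 mm wide; open, the fingers measure 114 mm over their backs; the gripper's body (76 mm by 85 mm) begins 54 mm behind the grasp point. The pads swing forward as they close: fully open they stand 13 mm farther back than shut.
Start: joints at [1.22, 0.217, 1.613, -0, 1.311, -0.112], TCP at [0.148, 0.607, 0.211] pointing down, gripper open.
Joint ranges: [-2.75, 2.75], [-0.78, 2.1], [0.31, 2.55], [-1.13, 4.27], [0.13, 2.63], [-2.58, 2.58]. Speed limits (rad/s): [2.79, 2.79, 3.14, 3.14, 3.14, 3.14].

### API

Orientations are given as a rotation vector (axis times angle).
In Python, from station import observe, get_image, hand_in, pinch_z gives the robot as it stands. The module is installed in compiled form; this text tells all that it offers.
- The arm moves only by the tool hand_motion, called after "Emit:" as name(argument=value, ...), one argument or row to a line, values as JSON. Schema: {"type":"object","properties":{"moves":{"type":"array","items":{"type":"array","items":{"type":"array","items":{"type":"number"},"minItems":4,"maxItems":4},"minItems":1,"maxItems":12},"minItems":1,"maxItems":1},"finger_gap":{"type":"number"},"only":{"type":"string"},"quiet":{"type":"boolean"},"lines":{"type":"string"}},"required":["moves"],"additionalProperties":false}. moves is a list that holds a single list of rows (three levels of brackets), with 1 to 12 rows, each of 4 numbers: dx, dy, dz in m, then a turn about the tool's z in rad; each row is the pose to reach, as a shift and turn from the pose commanded when the call began, along the tool's axes at that moment; what a row does not reach only later rows make up. A row lasts 1/8 s, in which the tool goes at most 0.0625 m and 0.188 rad, less where a joint would pass 70% of its speed; a pose out of reach is approached as far as the arm can. finger_gap is the finger opening in m, set as the call begins (left out keeps the last). The fingers move at their own pace and stop on an object; the grip force is fixed at half the most. Time passes only in rows, so rows that do not move let the fingers close. The tool returns the time, the measured TCP pose, the force, the opening and the grip force at its end. only (a regular expression) keeps the lines of the reply that match it, lines (a string "A,B") keeps lines A to B, and quiet returns only ok. Input that does not fit is refused with a message, and nothing moves.
- observe(): the state, without advancing time (a new reading comes with each control period).
- get_image(name): name is "scene" or "top"; returns a dict with "img" (420x560x3 uint8, blue, green, red), "z_map" (420x560 float32, m along the optical axis (not along the pixel's ray), 0 where there is no reading), "K" (3x3 intrinsics, pixels), "k1" (the pictures are not rectified: a ray, as slopes to the right and down, at radius r is drawn at 1 + k1 r^2 times it, then the intrinsics apply), "T" (4x4, takes a point from camera to world coordinates). Camera axes: x right, y down, z forward; pixel columns grow to the right and rows downward; lengths in m; the calibration is good to about 2 mm. A picture is of the moment at which its call begins.
- hand_in(): hands the job in; it is judged then, once.
The state is a dict: "time_s": time; "q": joint angles; "dq": joint speeds; "tau": joint torques, N m; "ee_pos": TCP position; "orientation": TCP orientation; "ft_force": force on the tool from outside, world axes, zero at the start; "moment": the same for the moment, N m; "opening": finger opening in m; "grasp_force": force on a finger pad.
Only numpy, scipy, OpenCV 4.12 (cv2) and the standard library are available. Lean on these libraries where they do the work, as an engineer would, in place of code of your own. Each camera call takes 0.05 s, during which the arm holds its last target. There are 200 camera calls.

## Working session

There is one attempt and no reset: what is moved stays moved. The work goes in short steps, Python scripts to look and compute and a tool call to move; the robot and the scene stay as the last step left them, time stands still between calls to the robot, and variables do not carry over. Pictures are saved under pics/ and viewed, at most 10 in all, crops included, and the job is handed in when it is done.

```bash
mkdir -p pics; cat > h.py <<'E'
import numpy as np, cv2
from station import observe, get_image
def cloud(d):
    z=d["z_map"];h,w=z.shape;u,v=np.meshgrid(np.arange(w),np.arange(h))
    D=np.array([d["k1"],0,0,0],float)
    p=cv2.undistortPoints(np.stack([u,v],-1).reshape(-1,1,2).astype(np.float64),np.array(d["K"],float),D).reshape(h,w,2)
    c=np.dstack([p[...,0]*z,p[...,1]*z,z]);T=np.array(d["T"])
    P=c@T[:3,:3].T+T[:3,3];P[z<=0]=np.nan
    return P
E
python3 - <<'E'
from h import *
import pickle
for n in("scene","top"):
    d=get_image(n);cv2.imwrite(f"pics/{n}0.png",d["img"]);pickle.dump(d,open(n+"0.pkl","wb"))
    print(n,np.round(d["T"],3).tolist(),d["k1"])
s=observe();print(s["ee_pos"],s["orientation"],s["opening"],s["time_s"])
E
```

```text
scene [[0.817, -0.295, 0.495, 0.137], [-0.576, -0.428, 0.696, -0.706], [0.006, -0.854, -0.52, 0.586], [0.0, 0.0, 0.0, 1.0]] -0.1219508835084075
top [[0.009, -0.976, 0.218, 0.422], [-1.0, -0.008, 0.006, -0.032], [-0.004, -0.218, -0.976, 0.983], [0.0, 0.0, 0.0, 1.0]] -0.02637043528136593
[0.14751647 0.6065253  0.20954711] [-0.37413051 -3.11868989  0.00345265] 0.08556389035627496 0.1
```

View pics/scene0.png

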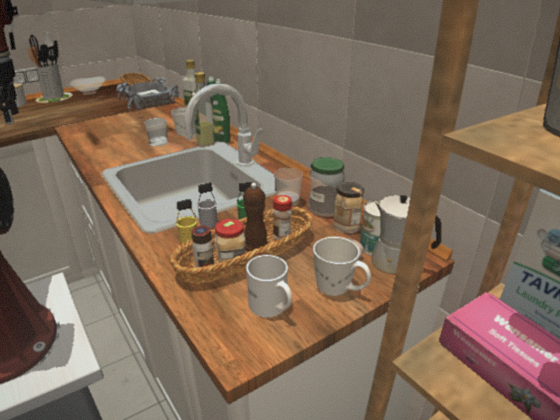

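View pics/top0.png

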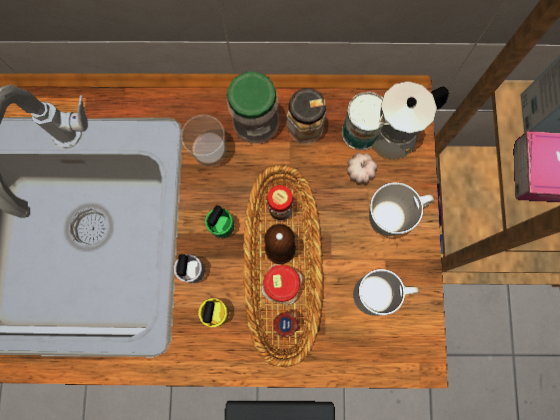

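The steel infuser is at top (187,267), between the green one (218,220) and the yellow one (213,312). The mugs are at (382,292) and (397,209). In the scene view the nearer mug (268,285) looks straight-sided and the farther one (337,265) tapered. Next I'll measure them.

```bash
python3 - <<'E'
from h import *
import pickle
d=pickle.load(open("top0.pkl","rb"));P=cloud(d);s=pickle.load(open("scene0.pkl","rb"));S=cloud(s)
def win(P,c,r0,h=30):
    m=np.zeros(P.shape[:2],bool);m[c[1]-h:c[1]+h,c[0]-h:c[0]+h]=1;return m
# mugs: rim points
for nm,c in(("near",(382,292)),("far",(397,209))):
    A=P[win(P,c,0,42)];A=A[~np.isnan(A[:,0])]
    zt=np.percentile(A[:,2],99.5);R=A[A[:,2]>zt-.007]
    xy=(R[:,:2]*1e4).astype(np.float32)
    # circle fit robust
    k=R[:,:2]
    for _ in range(15):
        sol=np.linalg.lstsq(np.c_[2*k,np.ones(len(k))],(k**2).sum(1),rcond=None)[0]
        r=np.sqrt(sol[2]+sol[:2]@sol[:2]);e=abs(np.hypot(*(k-sol[:2]).T)-r)
        if e.max()<.006:break
        k=k[e<np.percentile(e,95)]
    print(nm,"rim z",zt,"c",sol[:2],"r",r,len(k),"minmax",R[:,:2].min(0),R[:,:2].max(0))
# infuser
for nm,c in(("steel",(187,267)),("green",(218,220)),("yellow",(213,312))):
    m=win(P,c,0,22);g=m&(P[...,2]>.09)&(d["img"].max(2)<90);A=P[g]
    b,sz,a=cv2.minAreaRect((A[:,:2]).astype(np.float32)) if len(A)>4 else (0,0,0)
    print(nm,len(A),"mean",A.mean(0) if len(A) else 0,"z",A[:,2].max() if len(A) else 0,b,sz,a)
    B=P[m&(P[...,2]>.05)&(P[...,2]<.065)];print("   rim",len(B),B.min(0),B.max(0))
T=np.array
for nm,c in(("mill",(280,243)),("red",(280,200)),("honey",(280,283)),("spn",(286,324))):
    A=P[win(P,c,0,18)];t=np.nanmax(A[:,2]);print(nm,t,np.nanmean(A[A[:,2]>t-.012],0))
v=d["img"][235:300,155:250];cv2.imwrite("pics/inf.png",cv2.resize(v,None,fx=7,fy=7,interpolation=cv2.INTER_CUBIC))
E
```

```text
near rim z 0.09869858186253473 c [ 0.47707886 -0.18656146] r 0.03740062054659096 286 minmax [ 0.43929325 -0.23799462] [ 0.51509636 -0.14733806]
far rim z 0.09728714179791721 c [ 0.62400572 -0.21697177] r 0.044825034748635285 332 minmax [ 0.57828773 -0.26359134] [ 0.67022837 -0.17078785]
steel 203 mean [0.51782097 0.15130368 0.11447716] z 0.12138749917220215 (0.5180389881134033, 0.15251043438911438) (0.013821173459291458, 0.03556809201836586) 85.82124328613281
   rim 165 [0.4944897  0.12842092 0.05131002] [0.54283336 0.17938596 0.06460007]
green 192 mean [0.60319377 0.09924044 0.11432122] z 0.12188879745701775 (0.6045867800712585, 0.10057435184717178) (0.014771397225558758, 0.03565249219536781) 64.01680755615234
   rim 157 [0.57932743 0.07670313 0.05034748] [0.62664039 0.12487171 0.06485393]
yellow 198 mean [0.44048075 0.1037547  0.1148229 ] z 0.12140181505795256 (0.44102242588996887, 0.1050727516412735) (0.014344269409775734, 0.03547598421573639) 81.82228088378906
   rim 201 [0.41682656 0.08050895 0.05037042] [0.46528306 0.13017962 0.06437885]
mill 0.17921440182761328 [ 0.55787877 -0.01260878  0.17404687]
red 0.11716556530755873 [ 0.63677698 -0.01160315  0.11251972]
honey 0.09804390927297413 [ 0.49108999 -0.01560961  0.09307114]
spn 0.11614550438941784 [ 0.42163039 -0.02351092  0.11135478]
```

View pics/inf.png

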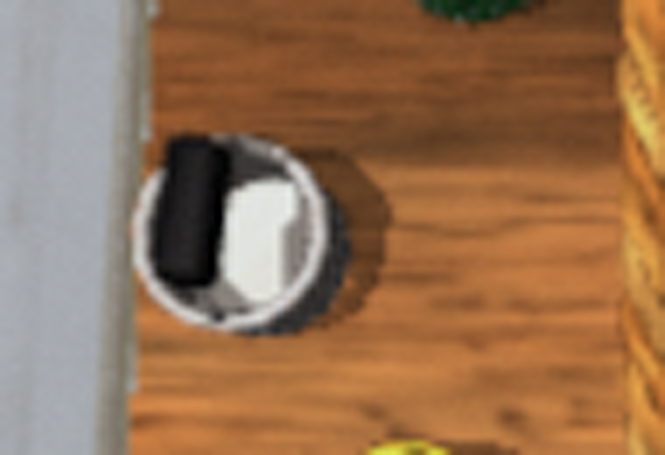

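The near mug has a rim radius of 37.4 mm, so it is the straight-sided target. The far one is 44.8 mm, so it is the tapered one. The crop shows the black grip about 5° off the world x axis, with open space on both sides. Next I'll check the approach corridor and work out the tool-axis deltas.

```bash
cat >> h.py <<'E'
from scipy.spatial.transform import Rotation as Ro
def delta(t,q=None):
    o=observe();R=Ro.from_rotvec(o["orientation"]).as_matrix()
    y=R[:,1];print("tool y angle deg",np.degrees(np.arctan2(y[1],y[0])),"tilt",np.degrees(np.arccos(-R[2,2])))
    print("pos",o["ee_pos"],"delta tool",R.T@(np.array(t)-o["ee_pos"]))
E
python3 - <<'E'
from h import *
import pickle
for n in("top0","scene0"):
    P=cloud(pickle.load(open(n+".pkl","rb"))).reshape(-1,3);P=P[~np.isnan(P[:,0])]
    m=(P[:,2]>.13)&(P[:,1]>.2)&(P[:,1]<.75)&(P[:,0]>0)&(P[:,0]<.85);A=P[m]
    for y in np.arange(.2,.75,.05):
        B=A[(A[:,1]>=y)&(A[:,1]<y+.05)]
        if len(B):print(n,round(y,2),len(B),"xmin",B[:,0].min(),"zmax",B[:,2].max())
delta((.518,.1527,.16));delta((.518,.1527,.087))
E
```

```text
top0 0.3 50 xmin 0.7889122099405159 zmax 0.15222281283519035
top0 0.4 1572 xmin 0.5903181931329657 zmax 0.2660377753543267
scene0 0.3 32 xmin 0.7882427736664712 zmax 0.14970390056439492
scene0 0.4 1199 xmin 0.5887551167852954 zmax 0.28611084638653106
scene0 0.5 205 xmin 0.12269270850673802 zmax 0.5563990604025679
scene0 0.55 1024 xmin 0.12356938113780254 zmax 0.5586349767332065
scene0 0.6 610 xmin 0.1477823562892578 zmax 0.5538557335198248
scene0 0.65 256 xmin 0.14709532260765562 zmax 0.3432505477888585
scene0 0.7 54 xmin 0.5877986671574325 zmax 0.5098697780316375
tool y angle deg 76.31853768614346 tilt 0.1297026192936173
pos [0.14751647 0.6065253  0.20954711] delta tool [-0.46732559 -0.35320793  0.05021276]
tool y angle deg 76.31853768614346 tilt 0.1297026192936173
pos [0.14751647 0.6065253  0.20954711] delta tool [-0.46734561 -0.35304389  0.12321257]
```

Emit:
hand_motion(
  moves=[
    [[-0.04,-0.03,0,-0.02],[-0.08,-0.06,0,-0.04],[-0.125,-0.095,0,-0.06],[-0.17,-0.13,0,-0.08],[-0.215,-0.165,0,-0.1],[-0.26,-0.2,0,-0.12],[-0.305,-0.235,0,-0.14],[-0.35,-0.265,0,-0.16],[-0.395,-0.3,0,-0.165],[-0.435,-0.33,0,-0.165],[-0.467,-0.353,0,-0.165],[-0.467,-0.353,0,-0.165]],
  ],
  finger_gap=0.05,
)

```text
time_s: 1.6
ee_pos: [0.5192, 0.1516, 0.2103]
orientation: [-0.122, -3.139, 0.001]
ft_force: [-1.0, 0.2, -0.9]
opening: 0.0499
grasp_force: 0.0
```

```bash
python3 -c "
from h import *
delta((.518,.1527,.087))"
```

```text
tool y angle deg 85.5375435890299 tilt 0.043513751188835555
pos [0.51918397 0.15163622 0.21030688] delta tool [0.00120028 0.00103784 0.12330695]
```

Emit:
hand_motion(
  moves=[
    [[0.001,0.001,0.03,0],[0.001,0.001,0.06,0],[0.001,0.001,0.09,0],[0.001,0.001,0.11,0],[0.001,0.001,0.122,0],[0.001,0.001,0.122,0]],
  ],
)

```text
time_s: 2.35
ee_pos: [0.5158, 0.1553, 0.0878]
orientation: [-0.115, -3.137, 0.0]
ft_force: [0.2, -0.8, -0.2]
opening: 0.0501
grasp_force: 0.0
```

```bash
python3 - <<'E'
from h import *
delta((.518,.1527,.087))
for n in("top","scene"):
    d=get_image(n);im=d["img"]
    im=im[215:315,130:270] if n=="top" else im[130:270,150:290]
    cv2.imwrite(f"pics/{n}1.png",cv2.resize(im,None,fx=4,fy=4))
E
```

```text
tool y angle deg 85.81236550779869 tilt 0.14349319636940924
pos [0.51583609 0.15530459 0.08782488] delta tool [-0.00235036 -0.00243929  0.00082005]
```

View pics/scene1.png

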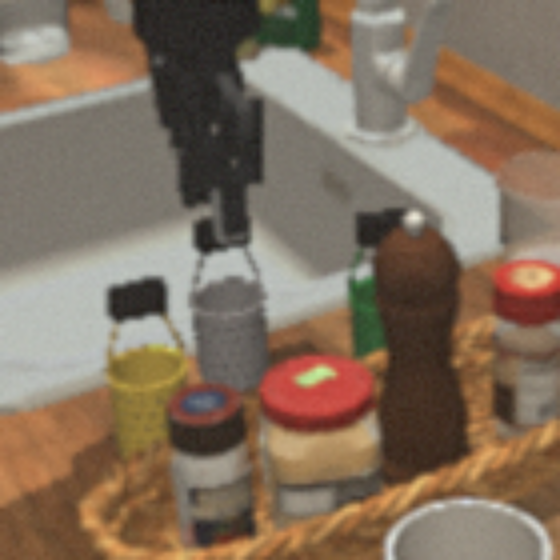

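The fingers straddle the black grip of the steel infuser, around (222,225) in the crop, and the yellow and green ones are clear. I'll close the gripper.

Emit:
hand_motion(
  moves=[
    [[0,0,0,0],[0,0,0,0],[0,0,0,0],[0,0,0,0],[0,0,0,0],[0,0,0,0]],
  ],
  finger_gap=0,
)

```text
time_s: 3.2
ee_pos: [0.5181, 0.1549, 0.0899]
orientation: [0.116, 3.138, 0.0]
ft_force: [0.2, -0.2, 5.3]
opening: 0.0119
grasp_force: 60.3
```

Emit:
hand_motion(
  moves=[
    [[0,0,-0.02,0],[0,0,-0.05,0],[0,0,-0.1,0],[0,0,-0.15,0],[0,0,-0.2,0],[0,0,-0.2,0],[0,0,-0.2,0]],
  ],
)

```text
time_s: 4.08
ee_pos: [0.5163, 0.1549, 0.2874]
orientation: [-0.116, -3.137, 0.0]
ft_force: [0.6, 0.1, -1.5]
opening: 0.0115
grasp_force: 59.5
```

```bash
python3 - <<'E'
from h import *
for n in("top","scene"):
    d=get_image(n);cv2.imwrite(f"pics/{n}2.png",d["img"])
delta((.477,-.1866,.29))
E
```

```text
tool y angle deg 85.7711599333243 tilt 0.2890599898289774
pos [0.51559332 0.15469525 0.28589243] delta tool [ 0.01333935 -0.34321615 -0.00367469]
```

View pics/scene2.png

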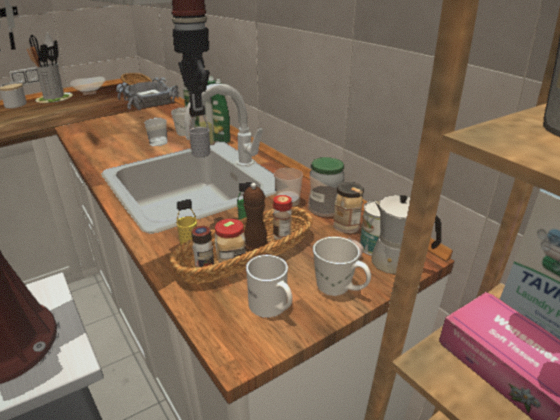

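The infuser (200,140) is held upright, well above everything. I'll carry it across.

Emit:
hand_motion(
  moves=[
    [[0,-0.015,0,0],[0.002,-0.045,0,0],[0.003,-0.08,0,0],[0.004,-0.115,0,0],[0.006,-0.15,0,0],[0.007,-0.185,0,0],[0.009,-0.22,0,0],[0.01,-0.255,0,0],[0.011,-0.29,0,0],[0.013,-0.32,0,0],[0.013,-0.343,0,0],[0.013,-0.343,0,0]],
  ],
)

```text
time_s: 5.68
ee_pos: [0.4777, -0.1878, 0.2876]
orientation: [-0.121, -3.137, -0.001]
ft_force: [-0.3, -0.1, -1.2]
opening: 0.0118
grasp_force: 59.5
```

Emit:
hand_motion(
  moves=[
    [[0,0,0,0],[0,0,0.02,0],[0,0,0.04,0],[0,0,0.05,0],[0,0,0.05,0],[0,0,0.05,0]],
  ],
)

```text
time_s: 6.42
ee_pos: [0.4795, -0.1862, 0.2397]
orientation: [0.115, 3.138, -0.001]
ft_force: [-0.4, 1.1, 0.5]
opening: 0.0116
grasp_force: 59.5
```

```bash
python3 - <<'E'
from h import *
import pickle
for n in("top","scene"):
    d=get_image(n);pickle.dump(d,open(n+"3.pkl","wb"));P=cloud(d)
    m=(np.hypot(P[...,0]-.477,P[...,1]+.187)<.045)&(P[...,2]>.12)&(P[...,2]<.21);A=P[m]
    print(n,len(A),A.min(0),A.max(0))
    for z in np.arange(.12,.21,.01):
        B=A[(A[:,2]>=z)&(A[:,2]<z+.01)]
        if len(B)>5:print(round(z,2),len(B),B.min(0)[:2],B.max(0)[:2])
    im=d["img"];im=im[130:330,180:380] if n=="scene" else im[170:370,280:480]
    cv2.imwrite(f"pics/{n}3.png",cv2.resize(im,None,fx=3,fy=3,interpolation=cv2.INTER_CUBIC))
delta((.477,-.1866,.2))
E
```

```text
top 25 [ 0.47009315 -0.16776462  0.15545401] [ 0.48141643 -0.16358256  0.20951005]
0.16 7 [ 0.47009315 -0.16740431] [ 0.48141643 -0.16548295]
0.18 8 [ 0.47216765 -0.16597943] [ 0.4798912  -0.16479942]
scene 974 [ 0.45403531 -0.21279648  0.15059325] [ 0.50404001 -0.16382509  0.2099706 ]
0.15 84 [ 0.4567095  -0.21215608] [ 0.49302365 -0.18049402]
0.16 118 [ 0.4565707  -0.21214973] [ 0.50077861 -0.18088924]
0.17 122 [ 0.45595312 -0.21279648] [ 0.49826358 -0.17502751]
0.18 157 [ 0.45671468 -0.21132186] [ 0.49947835 -0.16565926]
0.19 217 [ 0.45500012 -0.21134225] [ 0.50127982 -0.16497916]
0.2 276 [ 0.45403531 -0.21223458] [ 0.50404001 -0.16382509]
tool y angle deg 85.77967142883423 tilt 0.1153874839391671
pos [ 0.47955913 -0.18644439  0.23997347] delta tool [ 0.00261428 -0.00031077  0.039969  ]
```

View pics/scene3.png

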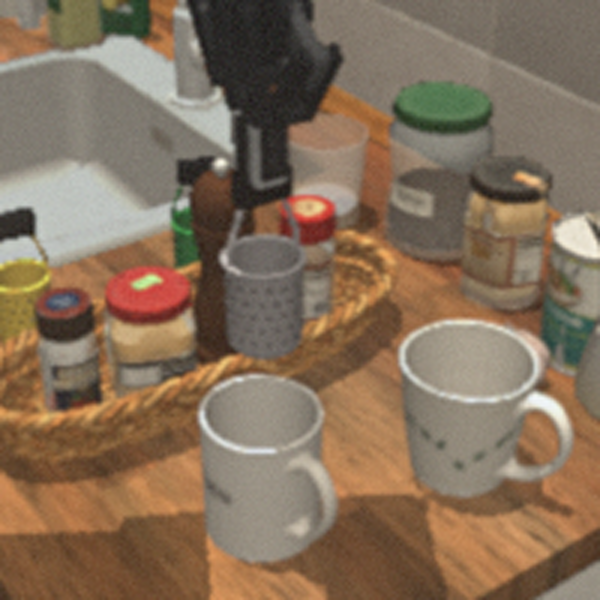

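The infuser hangs upright above and behind the straight mug (crop: basket 265,295; mug 262,415). I'll fit circles to the basket and the mug in the same view so that calibration error cancels.

```bash
cat > m.py <<'E'
from h import *
import pickle,sys
from scipy.optimize import least_squares
def fit(A,r,c0):
    f=lambda c:np.hypot(A[:,0]-c[0],A[:,1]-c[1])-r
    s=least_squares(f,c0,loss="soft_l1",f_scale=.001);return s.x,np.median(abs(s.fun))
tag=sys.argv[1];zo=float(sys.argv[2])  # underside estimate
P=cloud(pickle.load(open(f"scene{tag}.pkl","rb"))).reshape(-1,3)
P=P[np.hypot(P[:,0]-.478,P[:,1]+.187)<.05]
Q=P[P[:,2]<.085];out=np.hypot(Q[:,0]-.477,Q[:,1]+.187)
Q=Q[(Q[:,2]>.01)&(out>.03)&(out<.042)]
print("mug wall",len(Q),fit(Q,.038,[.477,-.187]))
for a,b in((.004,.028),(.028,.05)):
    B=P[(P[:,2]>zo+a)&(P[:,2]<zo+b)];B=B[((B[:,:2]-[.479,-.187])@[.58,.81])<.005]
    print("basket",len(B),fit(B,.023,[.479,-.187]))
M=P[(P[:,2]>zo-.02)&(P[:,2]<zo+.03)];print("min z infuser",np.sort(M[:,2])[:40:6])
M=P[(P[:,2]<zo-.015)];print("mug top z",np.nanpercentile(M[:,2],[98,99,99.7]))
E
python3 m.py 3 .1535; python3 - <<'E'
import pickle
from h import *
P=cloud(pickle.load(open("scene3.pkl","rb"))).reshape(-1,3);P=P[np.hypot(P[:,0]-.478,P[:,1]+.187)<.05]
print(np.histogram(P[:,2],bins=np.arange(.085,.235,.004)))
E
```

```text
mug wall 1609 (array([ 0.47590115, -0.18788696]), np.float64(0.0008577305059043541))
basket 291 (array([ 0.48004367, -0.18748683]), np.float64(0.0005231131167481133))
basket 278 (array([ 0.48005814, -0.18711502]), np.float64(0.0004928218930791792))
min z infuser [0.15059325 0.15189473 0.1533459  0.15384285 0.15429528 0.15512666
 0.15582709]
mug top z [0.09586463 0.09654191 0.09711862]
(array([144, 126, 191,  12,   0,   0,   0,   0,   0,   0,   0,   0,   0,
         0,   0,   0,  11,  38,  47,  46,  49,  49,  48,  49,  49,  71,
        90,  87,  91,  98,  94,  81,   9,   7,   9,   8,  11]), array([0.085, 0.089, 0.093, 0.097, 0.101, 0.105, 0.109, 0.113, 0.117,
       0.121, 0.125, 0.129, 0.133, 0.137, 0.141, 0.145, 0.149, 0.153,
       0.157, 0.161, 0.165, 0.169, 0.173, 0.177, 0.181, 0.185, 0.189,
       0.193, 0.197, 0.201, 0.205, 0.209, 0.213, 0.217, 0.221, 0.225,
       0.229, 0.233]))
```

Emit:
hand_motion(
  moves=[
    [[0.002,0,0,0],[0.0035,-0.0005,0.01,0],[0.0035,-0.0005,0.025,0],[0.0035,-0.0005,0.035,0],[0.0035,-0.0005,0.038,0],[0.0035,-0.0005,0.038,0],[0.0035,-0.0005,0.038,0],[0.0035,-0.0005,0.038,0]],
  ],
)

```text
time_s: 7.52
ee_pos: [0.4758, -0.1866, 0.2014]
orientation: [0.116, 3.138, -0.001]
ft_force: [0.3, 0.1, -1.0]
opening: 0.0114
grasp_force: 59.5
```

```bash
python3 - <<'E'
from h import *
import pickle
d=get_image("scene");pickle.dump(d,open("scene4.pkl","wb"))
cv2.imwrite("pics/scene4.png",cv2.resize(d["img"][130:330,180:380],None,fx=3,fy=3,interpolation=cv2.INTER_CUBIC))
P=cloud(d).reshape(-1,3);P=P[np.hypot(P[:,0]-.478,P[:,1]+.187)<.05]
h,e=np.histogram(P[:,2],bins=np.arange(.089,.135,.002));print(dict(zip(e.round(3).tolist(),h.tolist())))
E
python3 m.py 4 .113
```

```text
{0.089: 40, 0.091: 49, 0.093: 62, 0.095: 77, 0.097: 9, 0.099: 0, 0.101: 0, 0.103: 0, 0.105: 0, 0.107: 0, 0.109: 0, 0.111: 8, 0.113: 11, 0.115: 14, 0.117: 24, 0.119: 17, 0.121: 25, 0.123: 26, 0.125: 25, 0.127: 20, 0.129: 21, 0.131: 22, 0.133: 20}
mug wall 1489 (array([ 0.47597729, -0.18775309]), np.float64(0.0008113336705133992))
basket 271 (array([ 0.47596938, -0.18784964]), np.float64(0.0005007647414571846))
basket 261 (array([ 0.47616534, -0.18743951]), np.float64(0.0005229455833573454))
min z infuser [0.09305104 0.0934161  0.09364841 0.09390094 0.09406189 0.09416822
 0.09437252]
mug top z [0.09601438 0.09647784 0.0970866 ]
```

View pics/scene4.png

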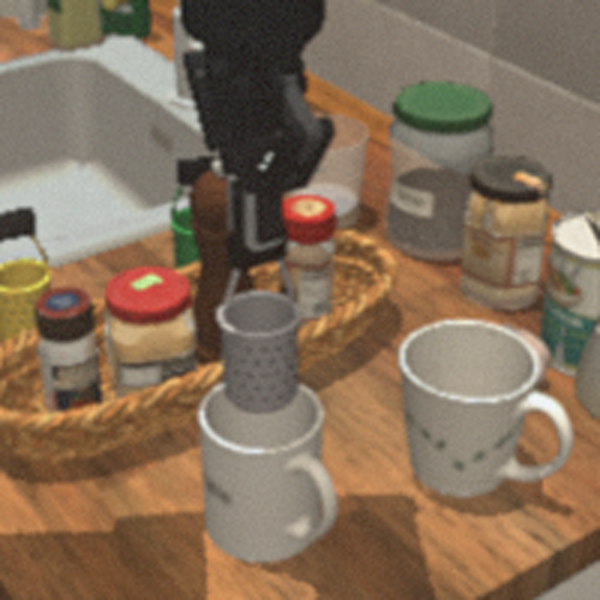

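The basket (crop 260,352) hangs upright and centred over the mug's mouth (262,415) to within about 1 mm. It is about 15 mm clear of the rim, and nothing else has moved.

Emit:
hand_motion(
  moves=[
    [[0,0,0,0],[0,0,0,0]],
  ],
)

```text
time_s: 7.82
ee_pos: [0.4754, -0.1864, 0.2009]
orientation: [0.116, 3.139, -0.0]
ft_force: [-0.1, 0.5, -0.6]
opening: 0.0118
grasp_force: 59.5
```

```bash
python3 -c "
from station import hand_in
print(hand_in())"
```

```text
the job is handed in; nothing more can be done
None
```

Handed in at about 7.8 s with the steel infuser held still and upright, within about 1 mm of centre and about 15 mm above the straight-sided mug's rim by my camera measurements; no contact or shifted objects were seen, and `hand_in()` returned no verdict.

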